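Dress a museum plinth: pharmacy jars in order of size

TASK

Set out the four white pharmacy jars on the green plinth's felt pads, one centred on each pad, in order of size: the largest on the pad next to the caption holder, running down to the smallest at the far end. Keep the jars upright, set each one down without dropping it, and leave the amber bottle standing where it is.

Things in the scene. Friction and masses are not known exactly. Their poses are not given: they have to be found in the camera images.
- jar_largest: the largest of four white glazed pharmacy jars with blue bands and a brass lid knob, loose, upright. 150 mm high to the knob's top, 420 g; a straight cylinder 64 mm in diameter up to 123 mm (hold it there), then the fixed lid and 16 mm knob. Origin: centre of its underside, z up. Starts on a grey foam mat 4 mm thick.
- jar_second: the second largest of four white glazed pharmacy jars with blue bands and a brass lid knob, loose, upright. 125 mm high to the knob's top, 310 g; a straight cylinder 56 mm in diameter up to 98 mm (hold it there), then the fixed lid and 16 mm knob. Origin: centre of its underside, z up. Starts on a grey foam mat 4 mm thick.
- jar_third: the third largest of four white glazed pharmacy jars with blue bands and a brass lid knob, loose, upright. 102 mm high to the knob's top, 210 g; a straight cylinder 48 mm in diameter up to 75 mm (hold it there), then the fixed lid and 16 mm knob. Origin: centre of its underside, z up. Starts on a grey foam mat 4 mm thick.
- jar_smallest: the smallest of four white glazed pharmacy jars with blue bands and a brass lid knob, loose, upright. 82 mm high to the knob's top, 140 g; a straight cylinder 40 mm in diameter up to 55 mm (hold it there), then the fixed lid and 16 mm knob. Origin: centre of its underside, z up. Starts on a grey foam mat 4 mm thick.
- pad_1: an end pad of four round cream felt pads, 76 mm across, 3 mm thick, fixed in a straight row at 95 mm centres on a low dark green plinth (100 x 560 mm, top 24 mm above the table). Origin: centre of its underside, so a jar stands 3 mm higher; y runs along the row towards higher pad numbers, x across it, z up.
- pad_2: an inner pad (next to pad_1) of four round cream felt pads, 76 mm across, 3 mm thick, fixed in a straight row at 95 mm centres on a low dark green plinth (100 x 560 mm, top 24 mm above the table). Origin: centre of its underside, so a jar stands 3 mm higher; y runs along the row towards higher pad numbers, x across it, z up.
- pad_3: an inner pad (next to pad_4) of four round cream felt pads, 76 mm across, 3 mm thick, fixed in a straight row at 95 mm centres on a low dark green plinth (100 x 560 mm, top 24 mm above the table). Origin: centre of its underside, so a jar stands 3 mm higher; y runs along the row towards higher pad numbers, x across it, z up.
- pad_4: the other end pad of four round cream felt pads, 76 mm across, 3 mm thick, fixed in a straight row at 95 mm centres on a low dark green plinth (100 x 560 mm, top 24 mm above the table). Origin: centre of its underside, so a jar stands 3 mm higher; y runs along the row towards higher pad numbers, x across it, z up.
- caption: the caption holder: a blank white card with a red strip on a tilted metal plate, 74 mm along the row, 56 mm across, 46 mm high, fixed on the plinth beyond one of the end pads, 93 mm from its centre. At the other end stands a black climate logger, 48 mm square, 20 mm high. Origin: centre of its underside.
- amber_bottle: a bystander: amber glass bottle with a black cap and a paper label, 48 mm in diameter, 105 mm high, loose, standing on the mat among the jars. Origin: centre of its underside.
There are look-alikes about, which are no part of the job. What is shaped like the jar_second but turquoise is not meant.

How it is judged (in metres and radians):
At the end, for the whole second after the job is handed in: Each jar stands upright (within 0.1 rad), at rest and resting on its own pad, its centre within 12 mm of the pad's centre: largest on the end pad beside the caption holder, then second, third, and the smallest on the end pad farthest from it. The amber bottle is within 15 mm of where it started (((horizontal distance between caption and pad_1 below 0.14 m and horizontal distance between jar_largest and pad_1 below 0.012 m and z of jar_largest in the frame of pad_1 between 0 and 0.007 m and horizontal distance between jar_second and pad_2 below 0.012 m and z of jar_second in the frame of pad_2 between 0 and 0.007 m and horizontal distance between jar_third and pad_3 below 0.012 m and z of jar_third in the frame of pad_3 between 0 and 0.007 m and horizontal distance between jar_smallest and pad_4 below 0.012 m and z of jar_smallest in the frame of pad_4 between 0 and 0.007 m) or (horizontal distance between caption and pad_4 below 0.14 m and horizontal distance between jar_largest and pad_4 below 0.012 m and z of jar_largest in the frame of pad_4 between 0 and 0.007 m and horizontal distance between jar_second and pad_3 below 0.012 m and z of jar_second in the frame of pad_3 between 0 and 0.007 m and horizontal distance between jar_third and pad_2 below 0.012 m and z of jar_third in the frame of pad_2 between 0 and 0.007 m and horizontal distance between jar_smallest and pad_1 below 0.012 m and z of jar_smallest in the frame of pad_1 between 0 and 0.007 m)) and angle between each of jar_largest, jar_second, jar_third, jar_smallest's own z axis and vertical below 0.1 rad and linear speed of each of jar_largest, jar_second, jar_third, jar_smallest below 0.02 m/s and distance of amber_bottle from where it was at the start of the episode below 0.015 m); the robot touches nothing.
It fails at once if a jar is tipped more than 0.4 rad (angle between any of jar_largest, jar_second, jar_third, jar_smallest's own z axis and vertical above 0.4 rad).
It fails at once if a jar is dropped (let go and falling faster than 0.5 m/s, a fall of over about 13 mm) ((contact force between jar_largest and the fingers below 0.2 N and linear speed of jar_largest above 0.5 m/s) or (contact force between jar_second and the fingers below 0.2 N and linear speed of jar_second above 0.5 m/s) or (contact force between jar_third and the fingers below 0.2 N and linear speed of jar_third above 0.5 m/s) or (contact force between jar_smallest and the fingers below 0.2 N and linear speed of jar_smallest above 0.5 m/s)).
It fails at once if the amber bottle is pushed or lifted more than 15 mm (distance of amber_bottle from where it was at the start of the episode above 0.015 m).
It also fails if it takes over 128 s, if anything falls off the work surface, if the arm or the gripper's body presses on something with over 40 N, if the wrist force passes 120 N, or if a joint passes its speed limit or range.

ROBOT

A 7-joint arm with a two-finger parallel gripper is mounted at the origin on the work surface. World frame = base frame: x ahead of the robot, y to its left, z up, the work surface at z = 0. Lengths are in m, angles in degrees, forces in N, time in s.
With the tool pointing down it reaches from about 0.425 to 0.875 m from the base axis. Payload 4.7 kg.
Tool frame: the origin (TCP) lies midway between the tips of the shut fingers; the grasp point (between the pads) lies 19 mm behind it; z points along the fingers, y is the line along which they close (so a half turn about z gives the same grasp; the last joint's range is limited). The gripper opens to 87 mm and grips with 3 to 60 N. Pads are 19 mm wide; open, the fingers measure 117 mm over their backs; the gripper's body (75 mm by 190 mm) begins 51 mm behind the grasp point.
Start: joints at [65.781, 18.392, -4.016, 83.108, 1.295, 78.541, -3.26], TCP at [0.275, -0.589, 0.223] pointing down, gripper open.
Joint ranges: [-163.93, 163.93], [-17.29, 119.83], [-79.2, 71.16], [3.27, 140.29], [-89.18, 269.18], [5.43, 117.66], [-154.24, 154.24]. Speed limits (degrees/s): [147.25, 147.25, 180, 180, 180, 180, 180].

INTERFACE

Orientations are given as [roll, pitch, yaw] about the fixed x, y, z axes, in that order (R = Rz(yaw) Ry(pitch) Rx(roll)).
In Python, from cell import env gives the robot as it stands. The module is installed in compiled form; this text tells all that it offers.
- The arm moves only by the tool step_arm, never from a script. Its argument "rows" is a list of rows, each an object with "angular": the turn, a rotation vector about the tool's x, y, z in units of pi rad (1.0 is pi rad), a list of three; "slide": the shift along the tool's x, y, z in units of 500 mm (1.0 is 500 mm), a list of three; "jaw": the opening, from 0 (shut) to 1 (fully open). A call has 1 to 10 rows; each row shifts and turns the commanded pose from where the row before left it, along the tool's axes as they then stand; what a row does not reach is not made up. A row lasts 1/8 s, in which the tool goes at most 62.5 mm and 10.7 degrees, less where a joint would pass 70% of its speed; a pose out of reach is approached as far as the arm can. A call with a number of a shift or a turn outside -1 to 1 is refused whole. A call with a gripper value outside its range is refused whole. The fingers move at their own pace and stop on an object; "newtons" is the grip in N (left out, the last holds). Time passes only in rows, so rows that do not move let the fingers close. It gives the time, the measured TCP pose, the force, the opening and the grip force at its end, in the units of the state.
- env.get_obs(): the state, without advancing time (a new reading comes with each control period).
- env.read_camera(name): name is "scene" or "side" or "wrist"; returns the picture (384x512x3 uint8, red, green, blue); there is no depth.
- env.camera_info(name): a dict with "fx", "fy", "cx", "cy" (pixels), "R" (3x3) and "t" (3): a world point X has camera coordinates R X + t. Camera axes: x right, y down, z forward; pixel columns grow to the right and rows downward; lengths in m; the calibration is good to about 2 mm. A picture is of the moment at which its call begins: read the wrist's pose just before it. camera_info takes no time and is no camera call; for the wrist camera it gives the pose at the moment of the call.
- env.sign_off(): hands the job in; it is judged then, once.
The state is a dict: "time_s": time; "qpos": joint angles; "joint_velocities": joint speeds; "effort": joint torques, N m; "tool_pos": TCP position; "tool_rot": TCP orientation; "force": force on the tool from outside, world axes, zero at the start; "wrist_torque": the same for the moment, N m; "grip_width": finger opening in m; "grasp_force": force on a finger pad.
Only numpy, scipy, OpenCV 4.12 (cv2) and the standard library are available. Lean on these libraries where they do the work, as an engineer would, in place of code of your own. Each camera call takes 0.05 s, during which the arm holds its last target. There are 200 camera calls.

## Working session

There is one attempt and no reset: what is moved stays moved. The work goes in short steps, Python scripts to look and compute and a tool call to move; the robot and the scene stay as the last step left them, time stands still between calls to the robot, and variables do not carry over. Pictures are saved under pics/ and viewed, at most 14 in all, crops included, and the job is handed in when it is done.

Besides the shell and the picture viewer there is one more tool, called after "Request:" by a JSON object that holds its "name" and its "arguments", one argument or row to a line. step_arm: Moves the arm, as the interface text tells. Shifts and turns lie within -1 to 1; 1 stands for 500 mm of shift or pi rad of turn. Its arguments: {"type":"object","properties":{"rows":{"type":"array"},"newtons":{"type":"number"}},"required":["rows"]}

```bash
mkdir -p pics; python3 - <<'E'
from cell import env
import cv2,pickle,numpy as np
o=env.get_obs();print({k:np.round(v,3).tolist() for k,v in o.items() if k not in('effort','joint_velocities')})
d={}
for n in('scene','side','wrist'):
    i=env.camera_info(n);im=env.read_camera(n);d[n]=(i,im)
    cv2.imwrite(f'pics/{n}0.png',im[:,:,::-1]); print(n,{k:np.round(v,3).tolist() for k,v in i.items()})
pickle.dump(d,open('d0.pkl','wb'))
a=cv2.resize(d['scene'][1],(800,600),interpolation=cv2.INTER_CUBIC);cv2.imwrite('pics/sc.png',a[:,:,::-1])
a=cv2.resize(d['side'][1],(800,600),interpolation=cv2.INTER_CUBIC);cv2.imwrite('pics/si.png',a[:,:,::-1])
E
```

```text
{'time_s': 0.0, 'qpos': [65.781, 18.439, -4.015, 83.174, 1.298, 78.539, -3.26], 'tool_pos': [0.275, -0.589, 0.221], 'tool_rot': [-179.893, 0.009, 25.028], 'force': [0.733, -0.405, -0.275], 'wrist_torque': [0.002, 0.016, 0.012], 'grasp_force': 0.0, 'grip_width': 0.087}
scene {'fx': 426.742, 'fy': 426.742, 'cx': 256.838, 'cy': 184.726, 'R': [[-0.596, 0.803, -0.004], [0.552, 0.406, -0.729], [-0.583, -0.437, -0.685]], 't': [0.307, -0.247, 1.386]}
side {'fx': 358.328, 'fy': 358.328, 'cx': 257.706, 'cy': 190.312, 'R': [[-0.899, -0.439, -0.007], [-0.226, 0.478, -0.849], [0.376, -0.761, -0.528]], 't': [0.461, 0.168, 0.684]}
wrist {'fx': 343.68, 'fy': 343.68, 'cx': 252.683, 'cy': 190.853, 'R': [[0.422, -0.906, -0.001], [-0.87, -0.406, 0.282], [-0.256, -0.118, -0.96]], 't': [-0.649, -0.034, 0.391]}
```

View pics/sc.png

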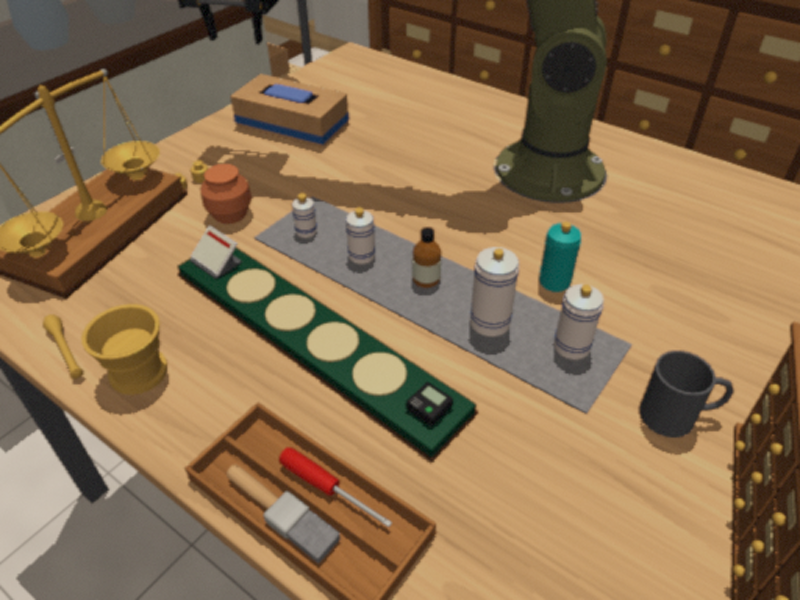

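View pics/si.png

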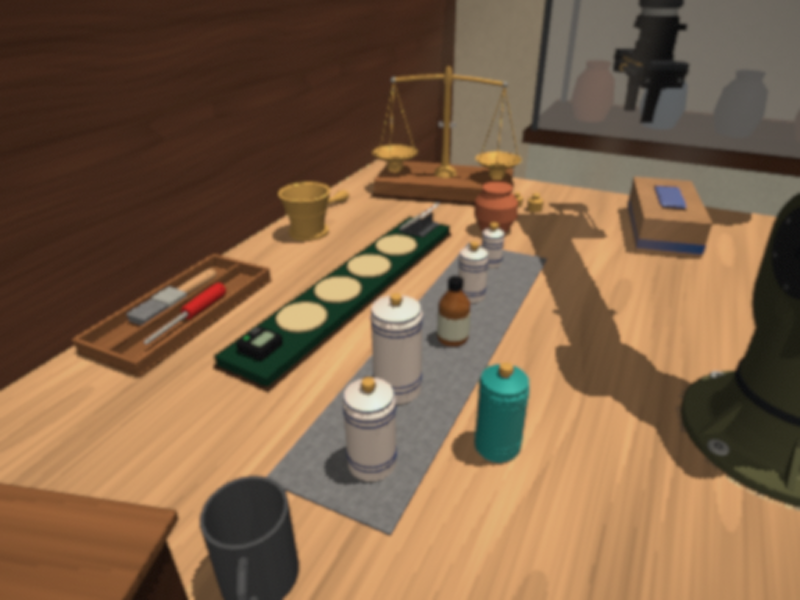

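In the scene view (800x600) the jars, smallest to second, are at (304,217), (360,237), (494,292) and (578,322). The amber bottle is at (427,260), the pads at (250,286), (290,312), (332,341) and (379,374), and the caption at (215,253), next to the leftmost pad. Two things have jar_second's shape: the white one at (578,322) and the turquoise one at (560,258). The white one is meant, because the task rules out turquoise.

```bash
cat > h.py <<'E'
import numpy as np,cv2
def ray(i,u,v):
    R=np.array(i['R']);t=np.array(i['t']);d=R.T@np.array([(u-i['cx'])/i['fx'],(v-i['cy'])/i['fy'],1.]);return -R.T@t,d
def plane(i,u,v,z):
    c,d=ray(i,u,v);return c+d*(z-c[2])/d[2]
def tri(i1,p1,i2,p2):
    A=np.zeros((3,3));b=np.zeros(3)
    for i,p in((i1,p1),(i2,p2)):
        c,d=ray(i,*p);d=d/np.linalg.norm(d);M=np.eye(3)-np.outer(d,d);A+=M;b+=M@c
    return np.linalg.solve(A,b)
def blobs(m,lo,hi):
    n,_,s,c=cv2.connectedComponentsWithStats(m.astype(np.uint8));return [(c[k],s[k]) for k in range(1,n) if lo<=s[k][4]<=hi]
E
python3 - <<'E'
from h import *
import pickle
d=pickle.load(open('d0.pkl','rb'))
seeds={'scene':{'small':(302,198),'third':(360,213),'large':(498,254),'second':(586,291),'teal':(566,228)},
'side':{'small':(493,229),'third':(474,246),'large':(397,299),'second':(369,384),'teal':(506,370)}}
K={}
for n in('scene','side'):
    i,im=d[n];hsv=cv2.cvtColor(im,cv2.COLOR_RGB2HSV);H,S,V=[hsv[...,k].astype(int) for k in range(3)]
    pad=(H>14)&(H<30)&(S>50)&(S<125)&(V>180)
    print(n,'pads')
    for c,s in blobs(pad,150,2500):
        P=plane(i,*c,0.027)
        if s[2]<60 and s[3]<45 :print(c.round(1),s[2:],P.round(4))
    br=(H>8)&(H<28)&(S>120)&(V>90)
    for k,(u,v) in seeds[n].items():
        u*=.64;v*=.64
        x0,y0=int(u)-8,int(v)-8
        m=br[y0:y0+16,x0:x0+16];ys,xs=np.nonzero(m)
        K[n,k]=(xs.mean()+x0,ys.mean()+y0);print(k,m.sum(),np.round(K[n,k],1))
H=dict(small=.082,third=.102,large=.15,second=.125,teal=.125)
for k in H:
    z=H[k]+.004-.008*(1)
    print(k,'tri',tri(d['scene'][0],K['scene',k],d['side'][0],K['side',k]).round(4),*[plane(d[n][0],*K[n,k],z).round(4) for n in('scene','side')])
im=d['scene'][1][120:270,150:420];cv2.imwrite('pics/crop.png',cv2.resize(im,(800,444),interpolation=cv2.INTER_CUBIC)[:,:,::-1])
E
```

```text
scene pads
[160.2 182.1] [ 29  19 437] [ 0.6331 -0.2209  0.027 ]
[185.3 199.2] [ 30  21 498] [ 0.6401 -0.1262  0.027 ]
[212.5 218. ] [ 32  23 572] [ 0.6477 -0.0312  0.027 ]
[242.4 238.5] [ 32  26 661] [0.6548 0.0636 0.027 ]
[161.2 310.1] [ 30  25 221] [0.8893 0.0467 0.027 ]
small 147 [192.1 122.2]
third 114 [229.6 131.3]
large 28 [318.8 162. ]
second 34 [374.8 185.1]
teal 43 [362.3 142.7]
side pads
[253.2 156.2] [ 24  11 206] [ 0.6341 -0.2186  0.027 ]
[235.6 169.4] [ 26  12 250] [ 0.6417 -0.1233  0.027 ]
[215.7 184.5] [ 28  14 319] [ 0.6487 -0.029   0.027 ]
[192.4 202.2] [ 30  17 403] [0.6558 0.066  0.027 ]
small 113 [315.2 141.7]
third 101 [301.1 152.8]
large 113 [253.6 187.1]
second 60 [235.2 245.5]
teal 127 [323.2 232.5]
small tri [ 0.4581 -0.2619  0.0931] [ 0.4395 -0.2824  0.078 ] [ 0.4671 -0.2875  0.078 ]
third tri [ 0.4539 -0.1314  0.1166] [ 0.4313 -0.1519  0.098 ] [ 0.4656 -0.1619  0.098 ]
large tri [0.4581 0.1302 0.1541] [0.4524 0.1287 0.146 ] [0.4647 0.1139 0.146 ]
second tri [0.4258 0.2579 0.1252] [0.4205 0.2559 0.121 ] [0.4283 0.2547 0.121 ]
teal tri [0.3065 0.1678 0.1278] [0.2973 0.1643 0.121 ] [0.3086 0.16   0.121 ]
```

View pics/crop.png

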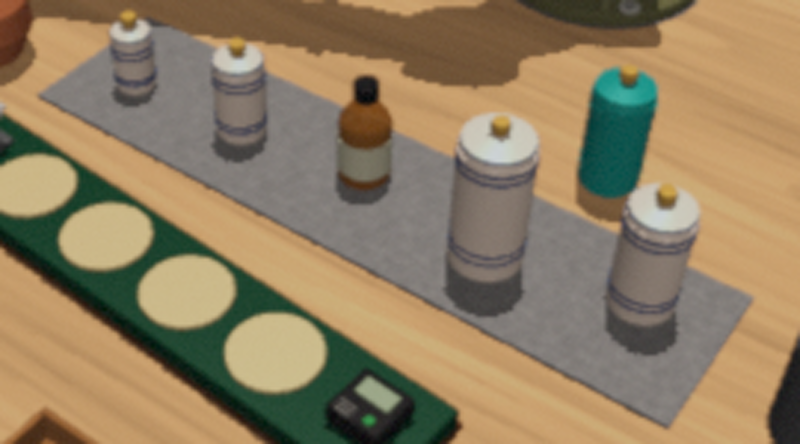

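The crop shows white jars at crop px (133,55), (239,92), (492,195) and (655,255). The turquoise jar at (615,130) and the amber bottle at (365,135) stay put. The brass mask picked up some wood, so I'll refine the knob positions.

```bash
python3 - <<'E'
from h import *
import pickle
d=pickle.load(open('d0.pkl','rb'))
body={'scene':{'small':(304,220),'third':(361,240),'large':(494,290),'second':(578,322)},
'side':{'small':(492,246),'third':(474,272),'large':(397,350),'second':(370,430)}}
K={};B={}
for n in('scene','side'):
    i,im=d[n];hsv=cv2.cvtColor(im,cv2.COLOR_RGB2HSV);H,S,V=[hsv[...,k].astype(int) for k in range(3)]
    # jar body: low-saturation, brighter than mat
    w=((V>125)&(S<75)).astype(np.uint8); w=cv2.morphologyEx(w,cv2.MORPH_CLOSE,np.ones((5,5)))
    nn,L,s,c=cv2.connectedComponentsWithStats(w)
    for k,(u,v) in body[n].items():
        l=L[int(v*.64),int(u*.64)]; x,y,ww,h,a=s[l]; B[n,k]=(x+ww/2-.5,y,ww,h)
        # brass knob directly above body's top middle
        x0,x1,y0,y1=int(x+ww/2-5),int(x+ww/2+6),y-7,y+8
        m=((S>125)&(H>8)&(H<25))[y0:y1,x0:x1]
        print(n,k,'body',s[l],c[l].round(1)); print('\n'.join(''.join('#' if q else '.' for q in r) for r in m)) if k=='small' else 0
        ys,xs=np.nonzero(m);K[n,k]=(xs.mean()+x0,ys.mean()+y0,m.sum())
Hh=dict(small=.082,third=.102,large=.15,second=.125)
from scipy.optimize import least_squares
D=dict(small=.04,third=.048,large=.064,second=.056);Z=dict(small=.055,third=.075,large=.123,second=.098)
def proj(i,P):
    q=np.array(i['R'])@np.array(P).T+np.array(i['t'])[:,None];return i['cx']+i['fx']*q[0]/q[2],i['cy']+i['fy']*q[1]/q[2]
a=np.linspace(0,2*np.pi,73)
for k in Hh:
    def f(p):
        out=[]
        for n in('scene','side'):
            C=np.concatenate([np.c_[p[0]+D[k]/2*np.cos(a),p[1]+D[k]/2*np.sin(a),0*a+.004+z] for z in(0,Z[k])])
            u,v=proj(d[n][0],C); x,y,w,h=B[n,k]; out+=[(u.min()+u.max())/2-x, v.max()-(y+h-.5)]
        return out
    r=least_squares(f,[.45,0.]);print(k,r.x.round(4),np.round(r.fun,1),[np.round(K[n,k],1).tolist() for n in('scene','side')])
i,im=d['scene'];hsv=cv2.cvtColor(im,cv2.COLOR_RGB2HSV)
m=(hsv[...,2]<50)[140:170,262:285];ys,xs=np.nonzero(m);print('cap',m.sum(),plane(i,xs.mean()+262,ys.mean()+140,.1).round(4))
E
```

```text
scene small body [ 163  127  241  136 8489] [290. 191.]
...........
...........
...........
#..........
##.#.......
########.#.
###########
.##########
.##########
###########
#.#...#####
###########
##.##.#####
.###.######
#########.#
scene third body [ 163  127  241  136 8489] [290. 191.]
scene large body [ 163  127  241  136 8489] [290. 191.]
scene second body [     0      0    512    384 181511] [259.8 187.9]
side small body [  170   146   177   195 10542] [266.3 242.9]
#####......
####.......
###........
##.........
...........
...........
...........
...........
...........
...........
...........
...........
...........
...........
...........
side third body [     0      0    512    384 178461] [250.9 193.1]
side large body [  170   146   177   195 10542] [266.3 242.9]
side second body [  170   146   177   195 10542] [266.3 242.9]
small [0.4599 0.2062] [ 58.2 -34.9 -23.2 -60.7] [[283.0, 129.2, 101.0], [254.4, 140.1, 14.0]]
third [0.4271 0.2552] [ 84.4 -32.8 -18.5 -77.3] [[283.0, 129.2, 101.0], [nan, nan, 0.0]]
large [0.4601 0.1954] [ 56.5 -33.1 -22.  -59.9] [[283.0, 129.2, 101.0], [254.4, 140.1, 14.0]]
second [0.6119 0.2089] [  53.9 -109.2  -90.4  -80.8] [[nan, nan, 0.0], [254.4, 140.1, 14.0]]
cap 52 [ 0.4318 -0.0109  0.1   ]<stdin>:18: RuntimeWarning: Mean of empty slice.
  ret = ret.dtype.type(ret / rcount)
```

Request:
{"name": "step_arm", "arguments": {
  "rows": [
    {"angular":[0,0,-0.0515],"slide":[0,0,-0.04],"jaw":1},
    {"angular":[0,0,-0.0515],"slide":[0,0,-0.04],"jaw":1},
    {"angular":[0,0,-0.0515],"slide":[0,0,-0.04],"jaw":1},
    {"angular":[0,0,-0.0515],"slide":[0,0,0],"jaw":1},
    {"angular":[0,0,-0.0515],"slide":[0,0,0],"jaw":1},
    {"angular":[0,0,-0.0515],"slide":[0,0,0],"jaw":1},
    {"angular":[0,0,-0.0515],"slide":[0,0,0],"jaw":1}
  ]
}}

```text
time_s: 1.02
tool_pos: [0.2748, -0.5888, 0.2821]
tool_rot: [-180.0, -0.0, 90.2]
force: [-0.2, -0.0, -0.2]
grip_width: 0.087
grasp_force: 0.0
```

Request:
{"name": "step_arm", "arguments": {
  "rows": [
    {"angular":[0,0,0],"slide":[0.08,0.05,0],"jaw":1},
    {"angular":[0,0,0],"slide":[0.08,0.05,0],"jaw":1},
    {"angular":[0,0,0],"slide":[0.08,0.05,0],"jaw":1},
    {"angular":[0,0,0],"slide":[0.08,0.05,0],"jaw":1},
    {"angular":[0,0,0],"slide":[0.08,0.05,0],"jaw":1},
    {"angular":[0,0,0],"slide":[0.08,0.05,0],"jaw":1},
    {"angular":[0,0,0],"slide":[0.08,0.05,0],"jaw":1},
    {"angular":[0,0,0],"slide":[0,0,0],"jaw":1}
  ]
}}

```text
time_s: 2.02
tool_pos: [0.453, -0.3045, 0.2827]
tool_rot: [179.9, -0.1, 90.4]
force: [-0.0, -0.7, 0.3]
grip_width: 0.0869
grasp_force: 0.0
```

```bash
python3 - <<'E'
from h import *
from cell import env
import pickle
d=pickle.load(open('d0.pkl','rb'))
s={'small':[(302,198),(493,229)],'third':[(360,213),(474,246)],'large':[(498,254),(397,299)],'second':[(586,291),(369,384)]}
Hh=dict(small=.082,third=.102,large=.15,second=.125)
f=lambda p:(p[0]*.64-.18,p[1]*.64-.18)
for k,(a,b) in s.items():
    print(k,tri(d['scene'][0],f(a),d['side'][0],f(b)).round(3),plane(d['scene'][0],*f(a),Hh[k]-.003).round(3),plane(d['side'][0],*f(b),Hh[k]-.003).round(3))
i=env.camera_info('wrist');o=env.get_obs();im=env.read_camera('wrist');pickle.dump((i,im),open('w1.pkl','wb'))
print(o['tool_pos'],o['tool_rot'],o['time_s'],-np.array(i['R']).T@i['t'])
cv2.imwrite('pics/w1.png',im[:,:,::-1])
E
```

```text
small [ 0.457 -0.262  0.079] [ 0.454 -0.265  0.079] [ 0.456 -0.255  0.079]
third [ 0.45  -0.134  0.101] [ 0.448 -0.136  0.099] [ 0.451 -0.138  0.099]
large [0.456 0.13  0.148] [0.455 0.129 0.147] [0.457 0.129 0.147]
second [0.426 0.258 0.124] [0.424 0.258 0.122] [0.426 0.255 0.122]
[ 0.45299529 -0.30448872  0.28271725] [ 1.79940397e+02 -7.09018807e-02  9.03958759e+01] 2.025 [ 0.45228687 -0.22744397  0.44512992]
```

View pics/w1.png

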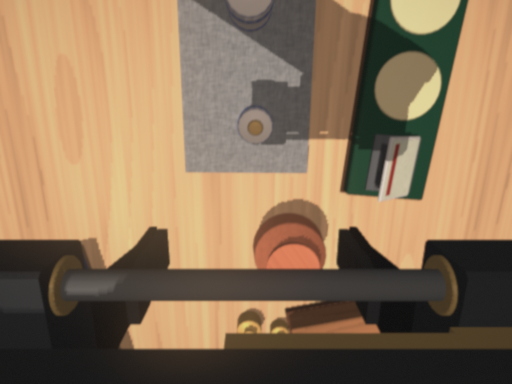

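The wrist view shows the small jar's knob at (256,127), pad_1 at (408,86) beside the caption at (398,168), and the terracotta pot at (290,245), which is clear of the descent.

```bash
cat >> h.py <<'E'
def knob(i,im,u,v,z,r=12):
    hsv=cv2.cvtColor(im,cv2.COLOR_RGB2HSV);x0,y0=int(u)-r,int(v)-r
    w=hsv[y0:y0+2*r,x0:x0+2*r];m=(w[...,1]>95)&(w[...,0]>8)&(w[...,0]<28)
    b=[q for q in blobs(m,8,300)];c,s=max(b,key=lambda q:q[1][4]);c=c+[x0,y0];return c.round(1),s[2:],plane(i,*c,z).round(4)
E
python3 - <<'E'
from h import *
import pickle
i,im=pickle.load(open('w1.pkl','rb'))
print(knob(i,im,256,127,.078))
hsv=cv2.cvtColor(im,cv2.COLOR_RGB2HSV)
print(plane(i,408,86,.027))
E
```

```text
(array([254.9, 127.4]), array([ 15,  14, 160], dtype=int32), array([ 0.4552, -0.2649,  0.078 ]))
[ 0.63349439 -0.22138855  0.027     ]
```

Request:
{"name": "step_arm", "arguments": {
  "rows": [
    {"angular":[0,0,0.0022],"slide":[0.08,0.004,0],"jaw":1},
    {"angular":[0,0,0],"slide":[0,0,0.08],"jaw":1},
    {"angular":[0,0,0],"slide":[0,0,0.08],"jaw":1},
    {"angular":[0,0,0],"slide":[0,0,0.08],"jaw":1},
    {"angular":[0,0,0],"slide":[0,0,0.08],"jaw":1},
    {"angular":[0,0,0],"slide":[0,0,0.04],"jaw":1},
    {"angular":[0,0,0],"slide":[0,0,0],"jaw":1},
    {"angular":[0,0,0],"slide":[0,0,0],"jaw":1}
  ]
}}

```text
time_s: 3.08
tool_pos: [0.4526, -0.2705, 0.1034]
tool_rot: [179.9, 0.1, 89.4]
force: [0.5, -0.2, -0.3]
grip_width: 0.0869
grasp_force: 0.0
```

Request:
{"name": "step_arm", "arguments": {
  "rows": [
    {"angular":[0,0,-0.0033],"slide":[0.012,0.005,0],"jaw":1},
    {"angular":[0,0,0],"slide":[0,0,0.04],"jaw":1},
    {"angular":[0,0,0],"slide":[0,0,0.04],"jaw":1},
    {"angular":[0,0,0],"slide":[0,0,0.04],"jaw":1},
    {"angular":[0,0,0],"slide":[0,0,0.03],"jaw":1},
    {"angular":[0,0,0],"slide":[0,0,0],"jaw":1}
  ]
}}

```text
time_s: 3.82
tool_pos: [0.4546, -0.2628, 0.027]
tool_rot: [-179.9, -0.0, 90.1]
force: [-0.6, 0.0, 0.7]
grip_width: 0.0869
grasp_force: 0.0
```

Request:
{"name": "step_arm", "arguments": {
  "rows": [
    {"angular":[0,0,0],"slide":[0,0,0],"jaw":0},
    {"angular":[0,0,0],"slide":[0,0,0],"jaw":0},
    {"angular":[0,0,0],"slide":[0,0,0],"jaw":0},
    {"angular":[0,0,0],"slide":[0,0,0],"jaw":0},
    {"angular":[0,0,0],"slide":[0,0,0],"jaw":0},
    {"angular":[0,0,0],"slide":[0,0,0],"jaw":0}
  ],
  "newtons": 15
}}

```text
time_s: 4.58
tool_pos: [0.4552, -0.2633, 0.0276]
tool_rot: [180.0, 0.0, 90.1]
force: [0.3, 0.8, -0.3]
grip_width: 0.0397
grasp_force: 15.0
```

Request:
{"name": "step_arm", "arguments": {
  "rows": [
    {"angular":[0,0,0],"slide":[0,0,-0.03],"jaw":0},
    {"angular":[0,0,0],"slide":[0,0,-0.05],"jaw":0},
    {"angular":[0,0,0],"slide":[0,0,-0.08],"jaw":0},
    {"angular":[0,0,0],"slide":[0,0,-0.08],"jaw":0},
    {"angular":[0,0,0],"slide":[0.03,0.02,-0.06],"jaw":0},
    {"angular":[0,0,0],"slide":[0.06,0.04,0],"jaw":0},
    {"angular":[0,0,0],"slide":[0.08,0.05,0],"jaw":0},
    {"angular":[0,0,0],"slide":[0.08,0.05,0],"jaw":0},
    {"angular":[0,0,0],"slide":[0.08,0.05,0],"jaw":0},
    {"angular":[0,0,0],"slide":[0,0,0],"jaw":0}
  ]
}}

```text
time_s: 5.82
tool_pos: [0.5612, -0.0925, 0.1785]
tool_rot: [179.9, -0.2, 90.6]
force: [-0.6, -0.8, -0.3]
grip_width: 0.0394
grasp_force: 15.0
```

Request:
{"name": "step_arm", "arguments": {
  "rows": [
    {"angular":[0,0,0],"slide":[0.08,0.05,0],"jaw":0},
    {"angular":[0,0,0],"slide":[0.08,0.05,0],"jaw":0},
    {"angular":[0,0,0],"slide":[0.08,0.04,0],"jaw":0},
    {"angular":[0,0,0],"slide":[0.06,0.03,0],"jaw":0},
    {"angular":[0,0,0],"slide":[0.02,0,0],"jaw":0},
    {"angular":[0,0,0],"slide":[0,0,0],"jaw":0},
    {"angular":[0,0,0],"slide":[0,0,0],"jaw":0}
  ]
}}

```text
time_s: 6.7
tool_pos: [0.6441, 0.0595, 0.1776]
tool_rot: [-180.0, 0.1, 90.0]
force: [-0.3, -0.1, -1.8]
grip_width: 0.0395
grasp_force: 15.0
```

Request:
{"name": "step_arm", "arguments": {
  "rows": [
    {"angular":[0,0,0],"slide":[0.013,0.0224,0],"jaw":0},
    {"angular":[0,0,0],"slide":[0,0,0.03],"jaw":0},
    {"angular":[0,0,0],"slide":[0,0,0.06],"jaw":0},
    {"angular":[0,0,0],"slide":[0,0,0.06],"jaw":0},
    {"angular":[0,0,0],"slide":[0,0,0.05],"jaw":0},
    {"angular":[0,0,0],"slide":[0,0,0.03],"jaw":0},
    {"angular":[0,0,0],"slide":[0,0,0],"jaw":0},
    {"angular":[0,0,0],"slide":[0,0,0],"jaw":0}
  ]
}}

```text
time_s: 7.7
tool_pos: [0.6562, 0.0688, 0.0635]
tool_rot: [179.9, -0.0, 90.1]
force: [-1.0, 0.0, -1.6]
grip_width: 0.0399
grasp_force: 15.0
```

Request:
{"name": "step_arm", "arguments": {
  "rows": [
    {"angular":[0,0,0],"slide":[-0.005,-0.001,0.012],"jaw":0},
    {"angular":[0,0,0],"slide":[0,0,0.006],"jaw":0},
    {"angular":[0,0,0],"slide":[0,0,0.004],"jaw":0},
    {"angular":[0,0,0],"slide":[0,0,0],"jaw":0},
    {"angular":[0,0,0],"slide":[0,0,0],"jaw":0}
  ]
}}

```text
time_s: 8.32
tool_pos: [0.6551, 0.0662, 0.0517]
tool_rot: [180.0, 0.0, 90.1]
force: [-0.3, 0.0, -1.8]
grip_width: 0.0401
grasp_force: 15.0
```

Request:
{"name": "step_arm", "arguments": {
  "rows": [
    {"angular":[0,0,0],"slide":[0,0,0.0025],"jaw":0},
    {"angular":[0,0,0],"slide":[0,0,0],"jaw":0},
    {"angular":[0,0,0],"slide":[0,0,0],"jaw":0}
  ]
}}

```text
time_s: 8.7
tool_pos: [0.6552, 0.0662, 0.0507]
tool_rot: [180.0, 0.0, 90.1]
force: [0.4, -0.2, 2.1]
grip_width: 0.0397
grasp_force: 15.0
```

Request:
{"name": "step_arm", "arguments": {
  "rows": [
    {"angular":[0,0,0],"slide":[0,0,0],"jaw":0.55},
    {"angular":[0,0,0],"slide":[0,0,0],"jaw":0.8},
    {"angular":[0,0,0],"slide":[0,0,0],"jaw":1},
    {"angular":[0,0,0],"slide":[0,0,0],"jaw":1},
    {"angular":[0,0,0],"slide":[0,0,-0.04],"jaw":1},
    {"angular":[0,0,0],"slide":[0,0,-0.08],"jaw":1},
    {"angular":[0,0,0],"slide":[0,0,-0.1],"jaw":1},
    {"angular":[0,0,0],"slide":[0,0,-0.1],"jaw":1},
    {"angular":[0,0,0],"slide":[0,0,-0.1],"jaw":1},
    {"angular":[0,0,0],"slide":[0,0,0],"jaw":1}
  ]
}}

```text
time_s: 9.95
tool_pos: [0.6574, 0.0674, 0.2674]
tool_rot: [179.4, -0.1, 90.1]
force: [0.2, -0.4, -0.4]
grip_width: 0.0871
grasp_force: 0.0
```

Request:
{"name": "step_arm", "arguments": {
  "rows": [
    {"angular":[0,0,0],"slide":[-0.074,-0.06,-0.01],"jaw":1},
    {"angular":[0,0,0],"slide":[-0.074,-0.06,-0.01],"jaw":1},
    {"angular":[0,0,0],"slide":[-0.074,-0.06,-0.01],"jaw":1},
    {"angular":[0,0,0],"slide":[-0.074,-0.06,0],"jaw":1},
    {"angular":[0,0,0],"slide":[-0.074,-0.06,0],"jaw":1},
    {"angular":[0,0,0],"slide":[-0.074,-0.06,0],"jaw":1},
    {"angular":[0,0,0],"slide":[-0.074,-0.06,0],"jaw":1},
    {"angular":[0,0,0],"slide":[0,0,0],"jaw":1},
    {"angular":[0,0,0],"slide":[0,0,0],"jaw":1}
  ]
}}

```text
time_s: 11.08
tool_pos: [0.4457, -0.1925, 0.2754]
tool_rot: [180.0, -0.0, 90.1]
force: [-0.7, 0.3, 0.1]
grip_width: 0.0868
grasp_force: 0.0
```

```bash
cat > look.py <<'E'
from h import *
from cell import env
import sys
X=[float(a) for a in sys.argv[1:4]]
i=env.camera_info('wrist');o=env.get_obs();im=env.read_camera('wrist')
q=np.array(i['R'])@X+i['t'];u,v=i['cx']+i['fx']*q[0]/q[2],i['cy']+i['fy']*q[1]/q[2]
print('pose',o['tool_pos'].round(4),np.round(o['tool_rot'],1),'expect',round(u),round(v))
cv2.imwrite('pics/last_w.png',im[:,:,::-1])
k=knob(i,im,u,v,X[2],16);print(k)
if len(sys.argv)>4:
    n=sys.argv[4];x,y=int(k[0][0]),int(k[0][1]);c=im[max(0,y-75):y+75,max(0,x-100):x+100]
    cv2.imwrite(n,cv2.resize(c,None,fx=3,fy=3)[:,:,::-1])
E
python3 look.py .450 -.135 .098
```

```text
pose [ 0.4457 -0.1925  0.2754] [180.   -0.   90.1] expect 257 111
(array([256.3, 113.7]), array([ 16,  16, 196], dtype=int32), array([ 0.4491, -0.1372,  0.098 ]))
```

Request:
{"name": "step_arm", "arguments": {
  "rows": [
    {"angular":[0,0,0],"slide":[0.055,0.004,0],"jaw":1},
    {"angular":[0,0,0],"slide":[0.055,0.003,0],"jaw":1},
    {"angular":[0,0,0],"slide":[0,0,0.08],"jaw":1},
    {"angular":[0,0,0],"slide":[0,0,0.08],"jaw":1},
    {"angular":[0,0,0],"slide":[0,0,0.08],"jaw":1},
    {"angular":[0,0,0],"slide":[0,0,0.04],"jaw":1},
    {"angular":[0,0,0],"slide":[0,0,0],"jaw":1},
    {"angular":[0,0,0],"slide":[0,0,0],"jaw":1}
  ]
}}

```text
time_s: 12.12
tool_pos: [0.45, -0.1376, 0.1363]
tool_rot: [179.9, 0.0, 90.2]
force: [-0.5, 0.6, 0.3]
grip_width: 0.0869
grasp_force: 0.0
```

Request:
{"name": "step_arm", "arguments": {
  "rows": [
    {"angular":[0,0,0],"slide":[0,-0.001,0.05],"jaw":1},
    {"angular":[0,0,0],"slide":[0,0,0.05],"jaw":1},
    {"angular":[0,0,0],"slide":[0,0,0.05],"jaw":1},
    {"angular":[0,0,0],"slide":[0,0,0.026],"jaw":1},
    {"angular":[0,0,0],"slide":[0,0,0],"jaw":1}
  ]
}}

```text
time_s: 12.75
tool_pos: [0.4486, -0.1381, 0.0474]
tool_rot: [-180.0, -0.0, 90.1]
force: [0.6, 0.8, -0.2]
grip_width: 0.0873
grasp_force: 0.0
```

Request:
{"name": "step_arm", "arguments": {
  "rows": [
    {"angular":[0,0,0],"slide":[0,0,0],"jaw":0},
    {"angular":[0,0,0],"slide":[0,0,0],"jaw":0},
    {"angular":[0,0,0],"slide":[0,0,0],"jaw":0},
    {"angular":[0,0,0],"slide":[0,0,0],"jaw":0},
    {"angular":[0,0,0],"slide":[0,0,0],"jaw":0},
    {"angular":[0,0,0],"slide":[0,0,0],"jaw":0}
  ],
  "newtons": 20
}}

```text
time_s: 13.5
tool_pos: [0.4487, -0.1384, 0.0474]
tool_rot: [180.0, 0.0, 90.1]
force: [1.2, 0.1, -0.0]
grip_width: 0.0475
grasp_force: 20.0
```

Request:
{"name": "step_arm", "arguments": {
  "rows": [
    {"angular":[0,0,0],"slide":[0,0,-0.03],"jaw":0},
    {"angular":[0,0,0],"slide":[0,0,-0.05],"jaw":0},
    {"angular":[0,0,0],"slide":[0,0,-0.08],"jaw":0},
    {"angular":[0,0,0],"slide":[0,0,-0.08],"jaw":0},
    {"angular":[0,0,0],"slide":[0,0.02,-0.04],"jaw":0},
    {"angular":[0,0,0],"slide":[0.01,0.06,0],"jaw":0},
    {"angular":[0,0,0],"slide":[0.04,0.08,0],"jaw":0},
    {"angular":[0,0,0],"slide":[0.05,0.08,0],"jaw":0},
    {"angular":[0,0,0],"slide":[0.05,0.08,0],"jaw":0},
    {"angular":[0,0,0],"slide":[0.05,0.06,0],"jaw":0}
  ]
}}

```text
time_s: 14.75
tool_pos: [0.6392, -0.0374, 0.1875]
tool_rot: [-180.0, -0.0, 90.1]
force: [0.1, 0.0, -2.0]
grip_width: 0.0474
grasp_force: 20.0
```

Request:
{"name": "step_arm", "arguments": {
  "rows": [
    {"angular":[0,0,0],"slide":[0.014,0.019,0],"jaw":0},
    {"angular":[0,0,0],"slide":[0,0,0],"jaw":0},
    {"angular":[0,0,0],"slide":[0,0,0],"jaw":0},
    {"angular":[0,0,0],"slide":[0,0,0],"jaw":0}
  ]
}}

```text
time_s: 15.25
tool_pos: [0.647, -0.0325, 0.1876]
tool_rot: [-180.0, 0.1, 90.0]
force: [-0.8, -0.3, -2.6]
grip_width: 0.0479
grasp_force: 20.0
```

Request:
{"name": "step_arm", "arguments": {
  "rows": [
    {"angular":[0,0,0],"slide":[0.002,0.002,0.03],"jaw":0},
    {"angular":[0,0,0],"slide":[0,0,0.06],"jaw":0},
    {"angular":[0,0,0],"slide":[0,0,0.06],"jaw":0},
    {"angular":[0,0,0],"slide":[0,0,0.04],"jaw":0},
    {"angular":[0,0,0],"slide":[0,0,0.03],"jaw":0},
    {"angular":[0,0,0],"slide":[0,0,0],"jaw":0},
    {"angular":[0,0,0],"slide":[0,0,0],"jaw":0}
  ]
}}

```text
time_s: 16.12
tool_pos: [0.6495, -0.0298, 0.0783]
tool_rot: [179.9, 0.0, 90.1]
force: [-0.3, 0.0, -1.9]
grip_width: 0.0477
grasp_force: 20.0
```

Request:
{"name": "step_arm", "arguments": {
  "rows": [
    {"angular":[0,0,0],"slide":[-0.003,-0.0025,0.008],"jaw":0},
    {"angular":[0,0,0],"slide":[0,0,0.006],"jaw":0},
    {"angular":[0,0,0],"slide":[0,0,0.0015],"jaw":0},
    {"angular":[0,0,0],"slide":[0,0,0],"jaw":0},
    {"angular":[0,0,0],"slide":[0,0,0],"jaw":0}
  ]
}}

```text
time_s: 16.75
tool_pos: [0.6478, -0.0317, 0.0705]
tool_rot: [180.0, 0.0, 90.1]
force: [-2.5, -1.1, 5.5]
grip_width: 0.0476
grasp_force: 20.0
```

Request:
{"name": "step_arm", "arguments": {
  "rows": [
    {"angular":[0,0,0],"slide":[0,0,0],"jaw":0.6},
    {"angular":[0,0,0],"slide":[0,0,0],"jaw":0.8},
    {"angular":[0,0,0],"slide":[0,0,0],"jaw":1},
    {"angular":[0,0,0],"slide":[0,0,0],"jaw":1},
    {"angular":[0,0,0],"slide":[0,0,-0.04],"jaw":1},
    {"angular":[0,0,0],"slide":[0,0,-0.08],"jaw":1},
    {"angular":[0,0,0],"slide":[0,0,-0.11],"jaw":1},
    {"angular":[0,0,0],"slide":[0,0,-0.11],"jaw":1},
    {"angular":[0,0,0],"slide":[0,0,-0.11],"jaw":1},
    {"angular":[0,0,0],"slide":[0,0,0],"jaw":1}
  ]
}}

```text
time_s: 18.0
tool_pos: [0.6499, -0.0303, 0.3022]
tool_rot: [179.3, 0.0, 90.1]
force: [-0.7, 0.1, -0.4]
grip_width: 0.0874
grasp_force: 0.0
```

Request:
{"name": "step_arm", "arguments": {
  "rows": [
    {"angular":[0,0,0],"slide":[0.07,-0.07,0],"jaw":1},
    {"angular":[0,0,0],"slide":[0.07,-0.07,0],"jaw":1},
    {"angular":[0,0,0],"slide":[0.07,-0.07,0],"jaw":1},
    {"angular":[0,0,0],"slide":[0.07,-0.07,0],"jaw":1},
    {"angular":[0,0,0],"slide":[0.07,-0.07,0],"jaw":1},
    {"angular":[0,0,0],"slide":[0.07,-0.07,0],"jaw":1},
    {"angular":[0,0,0],"slide":[0.04,-0.04,0],"jaw":1},
    {"angular":[0,0,0],"slide":[0,0,0],"jaw":1},
    {"angular":[0,0,0],"slide":[0,0,0],"jaw":1}
  ]
}}

```text
time_s: 19.12
tool_pos: [0.418, 0.1967, 0.2945]
tool_rot: [180.0, 0.0, 90.0]
force: [0.0, -0.0, 0.2]
grip_width: 0.0869
grasp_force: 0.0
```

```bash
python3 look.py .425 .257 .121
```

```text
pose [0.418  0.1967 0.2945] [180.   0.  90.] expect 260 108
(array([260.4, 108.2]), array([ 16,  17, 205], dtype=int32), array([0.4254, 0.2572, 0.121 ]))
```

View pics/last_w.png

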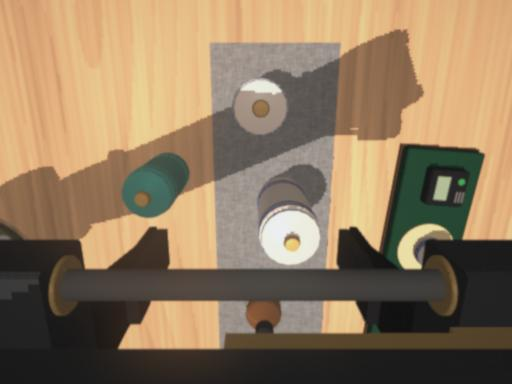

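The view shows the white jar_second's knob at (260,108) and the largest jar at (290,240). The turquoise jar is off to the left at (150,190), and the amber bottle is at (263,315).

Request:
{"name": "step_arm", "arguments": {
  "rows": [
    {"angular":[0,0,0],"slide":[0.061,0.008,0],"jaw":1},
    {"angular":[0,0,0],"slide":[0.06,0.007,0],"jaw":1},
    {"angular":[0,0,0],"slide":[0,0,0.08],"jaw":1},
    {"angular":[0,0,0],"slide":[0,0,0.08],"jaw":1},
    {"angular":[0,0,0],"slide":[0,0,0.08],"jaw":1},
    {"angular":[0,0,0],"slide":[0,0,0.03],"jaw":1},
    {"angular":[0,0,0],"slide":[0,0,0],"jaw":1},
    {"angular":[0,0,0],"slide":[0,0,0],"jaw":1}
  ]
}}

```text
time_s: 20.18
tool_pos: [0.4256, 0.2591, 0.161]
tool_rot: [179.9, -0.1, 90.1]
force: [0.1, 1.1, -0.0]
grip_width: 0.087
grasp_force: 0.0
```

Request:
{"name": "step_arm", "arguments": {
  "rows": [
    {"angular":[0,0,0],"slide":[-0.003,0,0.05],"jaw":1},
    {"angular":[0,0,0],"slide":[0,0,0.05],"jaw":1},
    {"angular":[0,0,0],"slide":[0,0,0.05],"jaw":1},
    {"angular":[0,0,0],"slide":[0,0,0.028],"jaw":1},
    {"angular":[0,0,0],"slide":[0,0,0],"jaw":1}
  ]
}}

```text
time_s: 20.8
tool_pos: [0.4245, 0.2572, 0.0706]
tool_rot: [-180.0, 0.0, 90.1]
force: [0.4, -0.4, -0.3]
grip_width: 0.0871
grasp_force: 0.0
```

Request:
{"name": "step_arm", "arguments": {
  "rows": [
    {"angular":[0,0,0],"slide":[0,0,0],"jaw":0},
    {"angular":[0,0,0],"slide":[0,0,0],"jaw":0},
    {"angular":[0,0,0],"slide":[0,0,0],"jaw":0},
    {"angular":[0,0,0],"slide":[0,0,0],"jaw":0},
    {"angular":[0,0,0],"slide":[0,0,0],"jaw":0}
  ],
  "newtons": 25
}}

```text
time_s: 21.42
tool_pos: [0.4249, 0.2572, 0.0708]
tool_rot: [179.9, -0.0, 90.1]
force: [0.7, 0.2, 1.9]
grip_width: 0.0552
grasp_force: 25.0
```

Request:
{"name": "step_arm", "arguments": {
  "rows": [
    {"angular":[0,0,0],"slide":[0,0,-0.03],"jaw":0},
    {"angular":[0,0,0],"slide":[0,0,-0.06],"jaw":0},
    {"angular":[0,0,0],"slide":[0,0,-0.08],"jaw":0},
    {"angular":[0,0,0],"slide":[0,0,-0.09],"jaw":0},
    {"angular":[0,0,0],"slide":[0,0.03,-0.09],"jaw":0},
    {"angular":[0,0,0],"slide":[0,0.06,-0.04],"jaw":0},
    {"angular":[0,0,0],"slide":[0,0.08,0],"jaw":0},
    {"angular":[0,0,0],"slide":[0,0.08,0],"jaw":0},
    {"angular":[0,0,0],"slide":[-0.03,0.08,0],"jaw":0},
    {"angular":[0,0,0],"slide":[-0.06,0.06,0],"jaw":0}
  ]
}}

```text
time_s: 22.68
tool_pos: [0.6198, 0.2134, 0.2653]
tool_rot: [-179.9, -0.1, 90.3]
force: [0.4, 0.2, -2.4]
grip_width: 0.0555
grasp_force: 25.0
```

Request:
{"name": "step_arm", "arguments": {
  "rows": [
    {"angular":[0,0,0],"slide":[-0.08,0.02,0],"jaw":0},
    {"angular":[0,0,0],"slide":[-0.08,0,0],"jaw":0},
    {"angular":[0,0,0],"slide":[-0.08,0,0],"jaw":0},
    {"angular":[0,0,0],"slide":[-0.08,0,0],"jaw":0},
    {"angular":[0,0,0],"slide":[-0.08,0,0],"jaw":0},
    {"angular":[0,0,0],"slide":[-0.08,0,0],"jaw":0},
    {"angular":[0,0,0],"slide":[-0.08,0,0],"jaw":0},
    {"angular":[0,0,0],"slide":[-0.08,0,0],"jaw":0},
    {"angular":[0,0,0],"slide":[-0.03,0,0],"jaw":0},
    {"angular":[0,0,0],"slide":[0,0,0],"jaw":0}
  ]
}}

```text
time_s: 23.92
tool_pos: [0.6298, -0.1232, 0.2654]
tool_rot: [-180.0, -0.0, 90.0]
force: [0.3, 1.8, -3.0]
grip_width: 0.0555
grasp_force: 25.0
```

Request:
{"name": "step_arm", "arguments": {
  "rows": [
    {"angular":[0,0,0],"slide":[-0.003,0.022,0],"jaw":0},
    {"angular":[0,0,0],"slide":[0,0,0.04],"jaw":0},
    {"angular":[0,0,0],"slide":[0,0,0.07],"jaw":0},
    {"angular":[0,0,0],"slide":[0,0,0.08],"jaw":0},
    {"angular":[0,0,0],"slide":[0,0,0.07],"jaw":0},
    {"angular":[0,0,0],"slide":[0,0,0.05],"jaw":0},
    {"angular":[0,0,0],"slide":[0,0,0.02],"jaw":0},
    {"angular":[0,0,0],"slide":[0,0,0],"jaw":0},
    {"angular":[0,0,0],"slide":[0,0,0],"jaw":0}
  ]
}}

```text
time_s: 25.05
tool_pos: [0.642, -0.1236, 0.1017]
tool_rot: [179.9, 0.0, 90.1]
force: [-0.7, -1.6, -3.3]
grip_width: 0.0555
grasp_force: 25.0
```

Request:
{"name": "step_arm", "arguments": {
  "rows": [
    {"angular":[0,0,0],"slide":[-0.0025,-0.002,0.008],"jaw":0},
    {"angular":[0,0,0],"slide":[0,0,0.005],"jaw":0},
    {"angular":[0,0,0],"slide":[0,0,0.002],"jaw":0},
    {"angular":[0,0,0],"slide":[0,0,0],"jaw":0},
    {"angular":[0,0,0],"slide":[0,0,0],"jaw":0}
  ]
}}

```text
time_s: 25.68
tool_pos: [0.6403, -0.1254, 0.0938]
tool_rot: [180.0, 0.0, 90.1]
force: [-2.1, 0.1, 4.3]
grip_width: 0.0554
grasp_force: 25.0
```

Request:
{"name": "step_arm", "arguments": {
  "rows": [
    {"angular":[0,0,0],"slide":[0,0,0],"jaw":0.7},
    {"angular":[0,0,0],"slide":[0,0,0],"jaw":0.85},
    {"angular":[0,0,0],"slide":[0,0,0],"jaw":1},
    {"angular":[0,0,0],"slide":[0,0,0],"jaw":1},
    {"angular":[0,0,0],"slide":[0,0,-0.04],"jaw":1},
    {"angular":[0,0,0],"slide":[0,0,-0.08],"jaw":1},
    {"angular":[0,0,0],"slide":[0,0,-0.11],"jaw":1},
    {"angular":[0,0,0],"slide":[0,0,-0.11],"jaw":1},
    {"angular":[0,0,0],"slide":[0,0,-0.11],"jaw":1},
    {"angular":[0,0,0],"slide":[0,0,0],"jaw":1}
  ]
}}

```text
time_s: 26.92
tool_pos: [0.6425, -0.1242, 0.3254]
tool_rot: [179.4, 0.1, 90.1]
force: [-0.3, 0.5, -0.6]
grip_width: 0.0866
grasp_force: 0.0
```

Request:
{"name": "step_arm", "arguments": {
  "rows": [
    {"angular":[0,0,0],"slide":[0.066,-0.064,0],"jaw":1},
    {"angular":[0,0,0],"slide":[0.066,-0.064,0],"jaw":1},
    {"angular":[0,0,0],"slide":[0.066,-0.064,0],"jaw":1},
    {"angular":[0,0,0],"slide":[0.066,-0.064,0],"jaw":1},
    {"angular":[0,0,0],"slide":[0.066,-0.064,0],"jaw":1},
    {"angular":[0,0,0],"slide":[0.066,-0.064,0],"jaw":1},
    {"angular":[0,0,0],"slide":[0,0,0],"jaw":1},
    {"angular":[0,0,0],"slide":[0,0,0],"jaw":1}
  ]
}}

```text
time_s: 27.92
tool_pos: [0.4478, 0.072, 0.3183]
tool_rot: [179.9, 0.1, 90.1]
force: [-0.1, -1.3, 0.5]
grip_width: 0.0871
grasp_force: 0.0
```

```bash
python3 look.py .456 .129 .146
```

```text
pose [0.4478 0.072  0.3183] [1.799e+02 1.000e-01 9.010e+01] expect 261 112
(array([261.6, 110.6]), array([ 16,  16, 207], dtype=int32), array([0.4563, 0.1302, 0.146 ]))
```

Request:
{"name": "step_arm", "arguments": {
  "rows": [
    {"angular":[0,0,0],"slide":[0.058,0.009,0],"jaw":1},
    {"angular":[0,0,0],"slide":[0.058,0.008,0],"jaw":1},
    {"angular":[0,0,0],"slide":[0,0,0.08],"jaw":1},
    {"angular":[0,0,0],"slide":[0,0,0.08],"jaw":1},
    {"angular":[0,0,0],"slide":[0,0,0.08],"jaw":1},
    {"angular":[0,0,0],"slide":[0,0,0.03],"jaw":1},
    {"angular":[0,0,0],"slide":[0,0,0],"jaw":1},
    {"angular":[0,0,0],"slide":[0,0,0],"jaw":1}
  ]
}}

```text
time_s: 28.98
tool_pos: [0.4573, 0.1307, 0.1844]
tool_rot: [179.9, -0.0, 90.1]
force: [1.6, -0.6, 0.6]
grip_width: 0.087
grasp_force: 0.0
```

Request:
{"name": "step_arm", "arguments": {
  "rows": [
    {"angular":[0,0,0],"slide":[-0.001,-0.001,0.05],"jaw":1},
    {"angular":[0,0,0],"slide":[0,0,0.05],"jaw":1},
    {"angular":[0,0,0],"slide":[0,0,0.05],"jaw":1},
    {"angular":[0,0,0],"slide":[0,0,0.024],"jaw":1},
    {"angular":[0,0,0],"slide":[0,0,0],"jaw":1}
  ]
}}

```text
time_s: 29.6
tool_pos: [0.4559, 0.13, 0.0964]
tool_rot: [-180.0, -0.0, 90.1]
force: [-0.3, 0.3, 0.4]
grip_width: 0.0868
grasp_force: 0.0
```

Request:
{"name": "step_arm", "arguments": {
  "rows": [
    {"angular":[0,0,0],"slide":[0,0,0],"jaw":0},
    {"angular":[0,0,0],"slide":[0,0,0],"jaw":0},
    {"angular":[0,0,0],"slide":[0,0,0],"jaw":0},
    {"angular":[0,0,0],"slide":[0,0,0],"jaw":0},
    {"angular":[0,0,0],"slide":[0,0,0],"jaw":0}
  ],
  "newtons": 30
}}

```text
time_s: 30.22
tool_pos: [0.4562, 0.13, 0.0965]
tool_rot: [179.9, 0.0, 90.1]
force: [1.3, -0.5, 3.0]
grip_width: 0.0633
grasp_force: 30.0
```

Request:
{"name": "step_arm", "arguments": {
  "rows": [
    {"angular":[0,0,0],"slide":[0,0,-0.03],"jaw":0},
    {"angular":[0,0,0],"slide":[0,0,-0.06],"jaw":0},
    {"angular":[0,0,0],"slide":[0,0,-0.08],"jaw":0},
    {"angular":[0,0,0],"slide":[0,0,-0.09],"jaw":0},
    {"angular":[0,0,0],"slide":[0,0,-0.09],"jaw":0},
    {"angular":[0,0,0],"slide":[0,0,-0.05],"jaw":0},
    {"angular":[0,0,0],"slide":[-0.03,0.015,0],"jaw":0},
    {"angular":[0,0,0],"slide":[-0.06,0.03,0],"jaw":0},
    {"angular":[0,0,0],"slide":[-0.08,0.04,0],"jaw":0},
    {"angular":[0,0,0],"slide":[-0.08,0.04,0],"jaw":0}
  ]
}}

```text
time_s: 31.48
tool_pos: [0.5179, 0.0025, 0.2938]
tool_rot: [-179.8, 0.0, 90.1]
force: [0.6, 0.8, -3.8]
grip_width: 0.0634
grasp_force: 30.0
```

Request:
{"name": "step_arm", "arguments": {
  "rows": [
    {"angular":[0,0,0],"slide":[-0.08,0.04,0],"jaw":0},
    {"angular":[0,0,0],"slide":[-0.08,0.04,0],"jaw":0},
    {"angular":[0,0,0],"slide":[-0.08,0.04,0],"jaw":0},
    {"angular":[0,0,0],"slide":[-0.08,0.04,0],"jaw":0},
    {"angular":[0,0,0],"slide":[-0.07,0.04,0],"jaw":0},
    {"angular":[0,0,0],"slide":[-0.04,0.02,0],"jaw":0},
    {"angular":[0,0,0],"slide":[-0.02,0.01,0],"jaw":0},
    {"angular":[0,0,0],"slide":[0,0,0],"jaw":0},
    {"angular":[0,0,0],"slide":[0,0,0],"jaw":0}
  ]
}}

```text
time_s: 32.6
tool_pos: [0.6335, -0.2181, 0.2958]
tool_rot: [-180.0, -0.0, 90.2]
force: [0.1, 0.4, -4.3]
grip_width: 0.0631
grasp_force: 30.0
```

Request:
{"name": "step_arm", "arguments": {
  "rows": [
    {"angular":[0,0,0],"slide":[-0.004,0,0.01],"jaw":0},
    {"angular":[0,0,0],"slide":[0,0,0.04],"jaw":0},
    {"angular":[0,0,0],"slide":[0,0,0.07],"jaw":0},
    {"angular":[0,0,0],"slide":[0,0,0.08],"jaw":0},
    {"angular":[0,0,0],"slide":[0,0,0.07],"jaw":0},
    {"angular":[0,0,0],"slide":[0,0,0.05],"jaw":0},
    {"angular":[0,0,0],"slide":[0,0,0.02],"jaw":0},
    {"angular":[0,0,0],"slide":[0,0,0],"jaw":0},
    {"angular":[0,0,0],"slide":[0,0,0],"jaw":0}
  ]
}}

```text
time_s: 33.72
tool_pos: [0.6346, -0.2217, 0.1273]
tool_rot: [179.9, 0.0, 90.1]
force: [0.9, 0.3, -4.3]
grip_width: 0.0637
grasp_force: 30.0
```

Request:
{"name": "step_arm", "arguments": {
  "rows": [
    {"angular":[0,0,0],"slide":[0.003,-0.002,0.008],"jaw":0},
    {"angular":[0,0,0],"slide":[0,0,0.005],"jaw":0},
    {"angular":[0,0,0],"slide":[0,0,0.002],"jaw":0},
    {"angular":[0,0,0],"slide":[0,0,0],"jaw":0},
    {"angular":[0,0,0],"slide":[0,0,0],"jaw":0}
  ]
}}

```text
time_s: 34.35
tool_pos: [0.633, -0.22, 0.1196]
tool_rot: [180.0, 0.0, 90.1]
force: [-3.3, 1.7, 4.8]
grip_width: 0.0634
grasp_force: 30.0
```

Contact. Next I release it, rise and back off to look.

Request:
{"name": "step_arm", "arguments": {
  "rows": [
    {"angular":[0,0,0],"slide":[0,0,0],"jaw":0.8},
    {"angular":[0,0,0],"slide":[0,0,0],"jaw":0.9},
    {"angular":[0,0,0],"slide":[0,0,0],"jaw":1},
    {"angular":[0,0,0],"slide":[0,0,0],"jaw":1},
    {"angular":[0,0,0],"slide":[0,0,-0.04],"jaw":1},
    {"angular":[0,0,0],"slide":[0,0,-0.08],"jaw":1},
    {"angular":[0,0,0],"slide":[0,0,-0.11],"jaw":1},
    {"angular":[0,0,0],"slide":[0,0,-0.11],"jaw":1},
    {"angular":[0,0,0],"slide":[0,0,-0.11],"jaw":1},
    {"angular":[0,0,0],"slide":[0,0,0],"jaw":1}
  ]
}}

```text
time_s: 35.6
tool_pos: [0.635, -0.2194, 0.351]
tool_rot: [179.4, 0.2, 90.1]
force: [-0.7, -0.2, -1.2]
grip_width: 0.087
grasp_force: 0.0
```

Request:
{"name": "step_arm", "arguments": {
  "rows": [
    {"angular":[0,0,0],"slide":[-0.06,-0.06,0],"jaw":1},
    {"angular":[0,0,0],"slide":[-0.06,-0.06,0],"jaw":1},
    {"angular":[0,0,0],"slide":[-0.06,-0.06,0],"jaw":1},
    {"angular":[0,0,0],"slide":[-0.06,-0.03,0],"jaw":1},
    {"angular":[0,0,0],"slide":[-0.06,-0.03,0],"jaw":1},
    {"angular":[0,0,0],"slide":[0,0,0],"jaw":1},
    {"angular":[0,0,0],"slide":[0,0,0],"jaw":1}
  ]
}}

```text
time_s: 36.48
tool_pos: [0.5136, -0.3692, 0.3438]
tool_rot: [180.0, -0.0, 90.2]
force: [-0.3, 0.9, 0.1]
grip_width: 0.0868
grasp_force: 0.0
```

```bash
python3 - <<'E'
from h import *
from cell import env
i=env.camera_info('scene');j=env.camera_info('side');a=env.read_camera('scene');b=env.read_camera('side');print(env.get_obs()['tool_pos'])
pads=[(.6336,-.2198),(.6409,-.1248),(.6482,-.0301),(.6553,.0648)];Hh=[.15,.125,.102,.082]
def pr(i,X):
    q=np.array(i['R'])@X+i['t'];return i['cx']+i['fx']*q[0]/q[2],i['cy']+i['fy']*q[1]/q[2]
for p,h in zip(pads,Hh):
    X=np.array([*p,.027+h-.008])
    for ii,im in((i,a),(j,b)):
        try:
            k=knob(ii,im,*pr(ii,X),X[2],7);print(h,k[0],k[1],((k[2]-X)*1000).round(1))
        except Exception as e: print(h,'none',pr(ii,X))
hsv=cv2.cvtColor(a,cv2.COLOR_RGB2HSV);m=(hsv[...,2]<50)[140:170,262:285];ys,xs=np.nonzero(m)
print('cap',m.sum(),plane(i,xs.mean()+262,ys.mean()+140,.1).round(4))
o=np.hstack([a[90:300,80:380][:, :],b[90:300,150:450]]);cv2.imwrite('pics/end.png',cv2.resize(o,(800,280),interpolation=cv2.INTER_CUBIC)[:,:,::-1])
E
```

```text
[ 0.51407745 -0.36849643  0.34384345]
0.15 [149.5 133.6] [14 11 97] [ -9.8 -14.6   0. ]
0.15 [251.6 106.4] [ 14   9 107] [ 18.2 -27.9   0. ]
0.125 [179.1 161.9] [ 6  7 34] [-3.2 -3.7  0. ]
0.125 [233.3 126.5] [ 14   9 112] [ 14.7 -20.9   0. ]
0.102 [208.5 185.4] [14 10 94] [ -8.7 -10.6   0. ]
0.102 [212.4 147.9] [ 14  10 123] [ 14.2 -17.9   0. ]
0.082 [241.1 212.7] [ 14  11 104] [-7.8 -8.   0. ]
0.082 [188.2 172. ] [ 14  10 124] [ 12.1 -11.8   0. ]
cap 60 [ 0.43   -0.0119  0.1   ]
```

View pics/end.png

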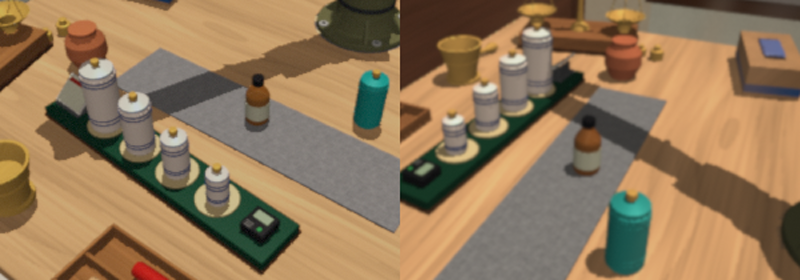

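All four jars stand upright on their pads in size order, largest next to the caption. In the left half of the picture they are at (98,98), (136,128), (175,155) and (217,190). The bottle hasn't moved (cap within about 2 mm). The other knob offsets are spoiled by wood in the mask. However, each jar was released within 2 mm of its pad's measured centre by the TCP reading.

```bash
python3 -c "
from cell import env
print(env.sign_off())"
```

```text
the job is handed in; nothing more can be done
None
```

I placed all four jars upright on their pads in size order, largest beside the caption holder, and left the amber bottle standing where it was; the job is handed in, but no verdict came back.

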